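Set the valves of a filtration manifold for the next run

TASK

Get the three-place filtration manifold ready for the next run: with a fingertip, push the valve lever of each place that carries a funnel round to fully open (in line with its branch pipe), and push the lever of the place under the low dust cap round to fully shut (crosswise to its pipe). Use only the fingers on the manifold. Leave the funnels and the cap standing on their heads without lifting or knocking them, and leave the other things on the bench where they are.

Things in the scene. Friction and masses are not known exactly. Their poses are not given: they have to be found in the camera images.
- manifold: Steel filtration manifold fixed to the bench. Origin: bench surface under the middle valve stem. y: along the row (places at +140, 0, -140 mm); x: towards the filter heads; z up. Base plate x -100..185, y +-230 mm. Vacuum header tube, 32 mm thick, along y at x = -60, top 71 mm high (clamps 73). From it a level branch pipe per place runs in +x through its valve (x = 0) to its head (x = 140).
- valve_left (a joint): Lever angle (rad) of the left place's ball valve about its upright stem; a stop at each end. 0 = fully shut: lever crosswise to its branch pipe, pointing to manifold +y. 1.571 = fully open: in line with the pipe, pointing to manifold -x. Opens counter-clockwise seen from above. Starts at 0.3 to 1.27. Stiff (0.28 N m, about 4.5 N at the grip), no spring: stays where left.
- valve_middle (a joint): Lever angle (rad) of the middle place's ball valve about its upright stem; a stop at each end. 0 = fully shut: lever crosswise to its branch pipe, pointing to manifold +y. 1.571 = fully open: in line with the pipe, pointing to manifold -x. Opens counter-clockwise seen from above. Starts at 0.3 to 1.27. Stiff (0.28 N m, about 4.5 N at the grip), no spring: stays where left.
- valve_right (a joint): Lever angle (rad) of the right place's ball valve about its upright stem; a stop at each end. 0 = fully shut: lever crosswise to its branch pipe, pointing to manifold +y. 1.571 = fully open: in line with the pipe, pointing to manifold -x. Opens counter-clockwise seen from above. Starts at 0.3 to 1.27. Stiff (0.28 N m, about 4.5 N at the grip), no spring: stays where left.
- stem_left (a point): Turning axis of the left valve lever at the lever's mid height, 101 mm above the bench (manifold x = 0, y = 140 mm); its axes are the manifold's. The hub is 20 mm in diameter, its nut's top 111 mm above the bench.
- stem_middle (a point): Turning axis of the middle valve lever at the lever's mid height, 101 mm above the bench (manifold x = 0, y = 0 mm); its axes are the manifold's. The hub is 20 mm in diameter, its nut's top 111 mm above the bench.
- stem_right (a point): Turning axis of the right valve lever at the lever's mid height, 101 mm above the bench (manifold x = 0, y = -140 mm); its axes are the manifold's. The hub is 20 mm in diameter, its nut's top 111 mm above the bench.
- grip_left (a point): Point in the left lever's black plastic grip, 62 mm from the stem axis, 101 mm above the bench; turns with the lever, its y axis pointing outwards along it. The lever ends 85 mm from the stem axis; the grip covers 28 to 85 mm, is 16 mm wide and lies 94 to 108 mm above the bench. Beside and under its path all is free above 75 mm.
- grip_middle (a point): Point in the middle lever's black plastic grip, 62 mm from the stem axis, 101 mm above the bench; turns with the lever, its y axis pointing outwards along it. The lever ends 85 mm from the stem axis; the grip covers 28 to 85 mm, is 16 mm wide and lies 94 to 108 mm above the bench. Beside and under its path all is free above 75 mm.
- grip_right (a point): Point in the right lever's black plastic grip, 62 mm from the stem axis, 101 mm above the bench; turns with the lever, its y axis pointing outwards along it. The lever ends 85 mm from the stem axis; the grip covers 28 to 85 mm, is 16 mm wide and lies 94 to 108 mm above the bench. Beside and under its path all is free above 75 mm.
- head_left (a point): Centre of the left place's filter head seat, 92 mm above the bench, at manifold x = +140 mm, y = 140 mm; round head 65 mm in diameter with a 5 mm high rim (inner diameter 59 mm). A funnel or the cap stands here.
- head_middle (a point): Centre of the middle place's filter head seat, 92 mm above the bench, at manifold x = +140 mm, y = 0 mm; round head 65 mm in diameter with a 5 mm high rim (inner diameter 59 mm). A funnel or the cap stands here.
- head_right (a point): Centre of the right place's filter head seat, 92 mm above the bench, at manifold x = +140 mm, y = -140 mm; round head 65 mm in diameter with a 5 mm high rim (inner diameter 59 mm). A funnel or the cap stands here.
- funnel_a: Loose stainless filter funnel, an open cup 100 mm high, 68 mm in diameter above and 56 mm at the foot, 300 g, standing upright on one of the three heads (top 192 mm above the bench). Origin at the centre of its underside, z up. The two funnels are alike.
- funnel_b: Loose stainless filter funnel, an open cup 100 mm high, 68 mm in diameter above and 56 mm at the foot, 300 g, standing upright on one of the three heads (top 192 mm above the bench). Origin at the centre of its underside, z up. The two funnels are alike.
- cap: Loose low stainless dust cap, 56 mm in diameter, 34 mm high with a small knob on top, 150 g, on the one head that carries no funnel (top 126 mm above the bench). Origin at the centre of its underside, z up. Which place it covers differs from run to run.
- petri: Bystander: two stacked clear plastic culture dishes as one piece, 90 mm in diameter, 32 mm high, on the bench in front of the manifold. Origin at the centre of the underside.
- wash: Bystander: white plastic bottle, 62 mm in diameter, 165 mm high, on the bench to the right of the manifold. Origin at the centre of the underside.
- rack: Bystander: white plastic tube rack, 220 x 75 mm (long side along its x axis), 54 mm high, some capped tubes in it up to 94 mm, on the bench to the left of the manifold. Origin at the centre of the underside.
Not all that is in view belongs to the job. Leave any pink look-alike of the cap alone.

How it is judged:
By the outcome, as a careful person would: the job done as asked, in the order asked, and still so for the second after the job is handed in, with the robot touching nothing.
It also fails if it takes over 58 s, if anything falls off the work surface, if the arm or the gripper's body presses on something with over 40 N, if the wrist force passes 120 N, or if a joint passes its speed limit or range.

ROBOT

A 6-joint arm with a two-finger parallel gripper is mounted at the origin on the work surface. World frame = base frame: x ahead of the robot, y to its left, z up, the work surface at z = 0. Lengths are in m, angles in rad, forces in N, time in s.
With the tool pointing down it reaches from about 0.275 to 0.825 m from the base axis. Payload 4.9 kg.
Tool frame: the origin (TCP) lies at the very end of the fingers, on their centre line; the grasp point (between the pads) lies 19 mm behind it; z points along the fingers, y is the line along which they close (so a half turn about z gives the same grasp; the last joint's range is limited). The gripper opens to 85 mm and grips with 20 to 120 N. Pads are 22 mm wide; open, the fingers measure 114 mm over their backs; the gripper's body (76 mm by 85 mm) begins 54 mm behind the grasp point. The pads swing forward as they close: fully open they stand 13 mm farther back than shut.
Start: joints at [1.196, 0.326, -0.193, 1.052, 0, 1.437], TCP at [0.131, 0.534, 0.231] pointing down, gripper open.
Joint ranges: [-2.65, 2.65], [-0.97, 1.79], [-1.3, 1.35], [-1.93, 2.1], [-1.47, 1.37], [-3.14, 3.14]. Speed limits (rad/s): [2.57, 2.57, 3.14, 3.14, 3.14, 3.14].

INTERFACE

Orientations are given as a unit quaternion [x, y, z, w].
In Python, from workcell import robot gives the robot as it stands.
- The arm moves only by the tool carry_out, never from a script. Its argument "plan" is a list of rows, each a list of 6 numbers: the shift along the world's x, y, z as a fraction of full scale, then the turn, a rotation vector about the world's x, y, z as a fraction of full scale. A call has 1 to 12 rows; each row shifts and turns the commanded pose from where the row before left it; what a row does not reach is not made up. Full scale, the value 1, is 0.3 m for a shift and 90 degrees for a turn. A row lasts 1/8 s, in which the tool goes at most 62.5 mm and 10.7 degrees, less where a joint would pass 70% of its speed; a pose out of reach is approached as far as the arm can. A call with a number of a shift or a turn outside -1 to 1 is refused whole. A call with a gripper value outside its range is refused whole. "jaw" is the finger opening in mm, from 0 to 85.4, set as the call begins (left out, the last holds). The fingers move at their own pace and stop on an object; "grip_force" is the grip in N (left out, the last holds). Time passes only in rows, so rows that do not move let the fingers close. It gives the time, the measured TCP pose, the force, the opening and the grip force at its end, in the units of the state.
- robot.observe(): the state, without advancing time (a new reading comes with each control period).
- robot.read_camera(name): name is "scene" or "top"; returns a dict with "frame" (420x560x3 uint8, blue, green, red), "fx", "fy", "cx", "cy" (pixels), "R" (3x3) and "t" (3): a world point X has camera coordinates R X + t. Camera axes: x right, y down, z forward; pixel columns grow to the right and rows downward; lengths in m; the calibration is good to about 2 mm. A picture is of the moment at which its call begins. There is no depth.
- robot.job_done(): hands the job in; it is judged then, once.
The state is a dict: "clock": time; "q": joint angles; "joint_vel": joint speeds; "tau": joint torques, N m; "tool_pos": TCP position; "eef_rot": TCP orientation; "force": force on the tool from outside, world axes, zero at the start; "moment": the same for the moment, N m; "grip_width": finger opening in m; "grip_force": force on a finger pad.
Only numpy, scipy, OpenCV 4.12 (cv2) and the standard library are available. Lean on these libraries where they do the work, as an engineer would, in place of code of your own. Each camera call takes 0.05 s, during which the arm holds its last target. There are 200 camera calls.

## Working session

There is one attempt and no reset: what is moved stays moved. The work goes in short steps, Python scripts to look and compute and a tool call to move; the robot and the scene stay as the last step left them, time stands still between calls to the robot, and variables do not carry over. Pictures are saved under pics/ and viewed, at most 10 in all, crops included, and the job is handed in when it is done.

Besides the shell and the picture viewer there is one more tool, called after "Request:" by a JSON object that holds its "op" and its "data", one argument or row to a line. carry_out: Moves the arm, as the interface text tells. Shift numbers are shares of 0.3 m and turn numbers shares of 90 degrees, none past 1 either way. Its arguments: {"type":"object","properties":{"plan":{"type":"array","items":{"type":"array","items":{"type":"number"}}},"jaw":{"type":"number"},"grip_force":{"type":"number"}},"required":["plan"]}

```bash
mkdir -p pics; python3 - <<'E'
from workcell import robot
import cv2,numpy as np,pickle
d={}
for n in("scene","top"):
    c=robot.read_camera(n);d[n]=c
    cv2.imwrite(f"pics/{n}0.png",cv2.resize(c["frame"],(800,600),interpolation=cv2.INTER_CUBIC))
    print(n,c["fx"],c["fy"],c["cx"],c["cy"],np.round(c["R"],4).tolist(),np.round(c["t"],4))
pickle.dump(d,open("cams.pkl","wb"))
o=robot.observe();print(o["clock"],o["tool_pos"],o["eef_rot"],o["force"])
E
```

```text
scene 426.92430264167535 426.92430264167535 283.2394169567154 217.30360447666797 [[-0.0326, 0.9993, -0.0168], [0.7875, 0.0154, -0.6161], [-0.6154, -0.0333, -0.7875]] [-0.0038 -0.4039  1.5099]
top 519.5131060377631 519.5131060377631 286.69565005422567 216.35479721145256 [[0.0295, -0.9995, -0.0116], [-0.995, -0.0283, -0.0963], [0.0959, 0.0144, -0.9953]] [0.0361 0.59   1.5618]
0.1 [0.13095182 0.53363297 0.23056946] [ 1.20107806e-01  9.92760541e-01 -7.60230622e-04 -2.10200183e-04] [-0.39546851 -0.67883271 -0.24276499]
```

View pics/top0.png

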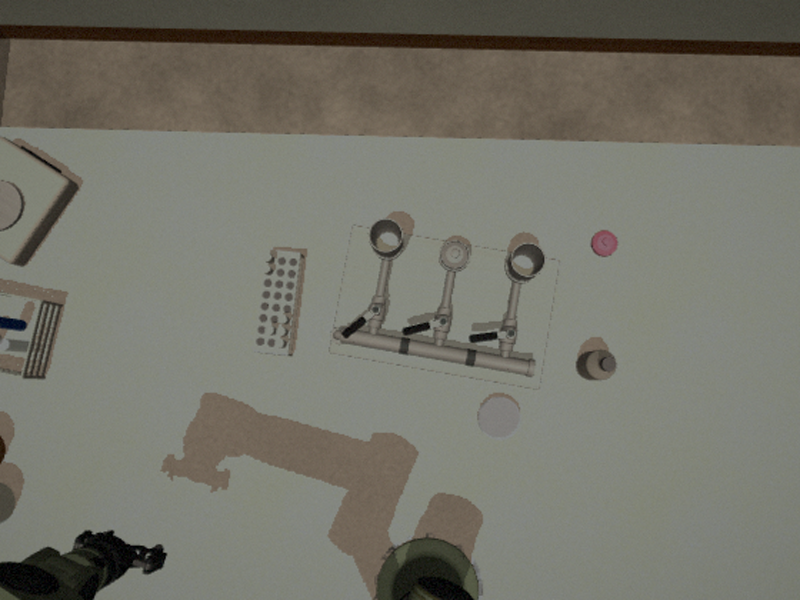

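View pics/scene0.png

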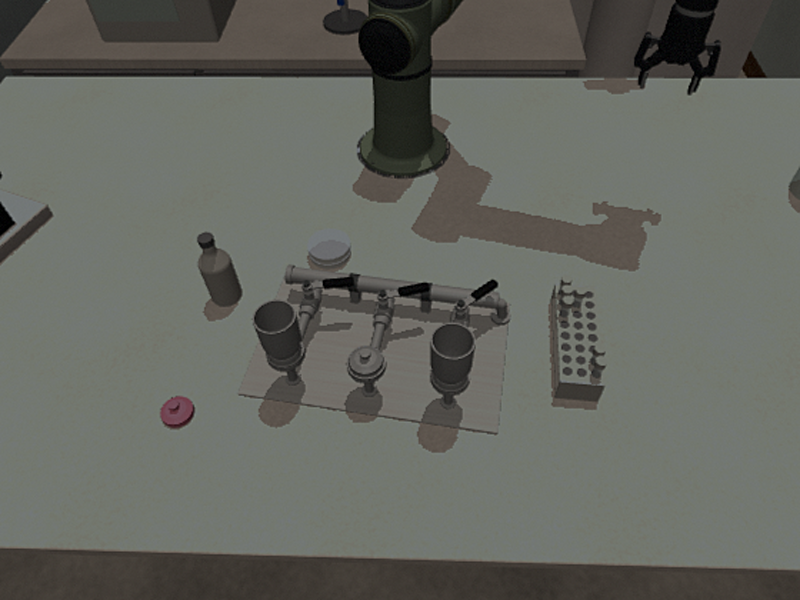

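The cap sits on the middle head (top image ~455,252). Funnels are on the left (387,237) and right (525,262), with levers around (360,322), (425,325) and (490,335). I'll enlarge that area.

```bash
python3 - <<'E'
import cv2,pickle
d=pickle.load(open("cams.pkl","rb"))
f=d["top"]["frame"][195:270,225:385]
cv2.imwrite("pics/crop0.png",cv2.convertScaleAbs(cv2.resize(f,None,fx=5,fy=5,interpolation=cv2.INTER_CUBIC),alpha=1.5))
E
```

```text
(no output)
```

View pics/crop0.png

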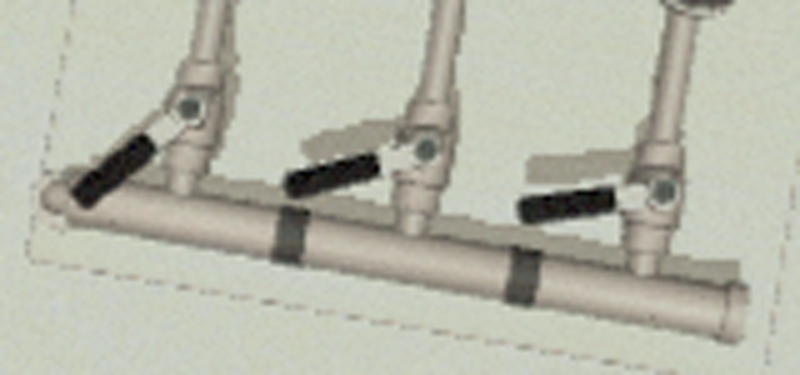

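In the crop, the stem nuts are at (189,107), (427,149), (664,190) and the lever tips at about (80,197), (288,184), (520,210). I'll back-project these.

```bash
cat > h.py <<'E'
import numpy as np,pickle
def back(c,uv,z):
    uv=np.atleast_2d(uv).astype(float)
    r=np.c_[(uv[:,0]-c["cx"])/c["fx"],(uv[:,1]-c["cy"])/c["fy"],np.ones(len(uv))]@c["R"]
    o=-c["R"].T@c["t"]
    return o+r*((z-o[2])/r[:,2])[:,None]
def crop(p): return np.c_[225+(np.array(p)[:,0]+.5)/5-.5,195+(np.array(p)[:,1]+.5)/5-.5]
E
python3 - <<'E'
from h import *
c=pickle.load(open("cams.pkl","rb"))["top"]
c={k:np.array(v) for k,v in c.items()}
S=back(c,crop([(189,107),(427,149),(664,190)]),.111)
T=back(c,crop([(80,197),(288,184),(520,210)]),.106)
print(S.round(4),T.round(4))
ey=S[0]-S[2];L=np.linalg.norm(ey);ey/=L;ex=np.array([ey[1],-ey[0],0])
print("len",L,"yaw",np.arctan2(ex[1],ex[0]),ex,ey)
for s,t in zip(S,T):
    d=t-s;print(np.hypot(*d[:2]),"lever angle",np.arctan2(-d@ex,d@ey))
m=S.mean(0);print(m)
R=np.array([ex,ey]).T[:2]
for x in[(140,140),(140,0),(140,-140)]:print(m[:2]+R@np.array(x)/1000)
# scene check
c=pickle.load(open("cams.pkl","rb"))["scene"]
for s in S:
    p=c["R"]@s+c["t"];print("scene800",(c["fx"]*p[0]/p[2]+c["cx"])/.7,(c["fy"]*p[1]/p[2]+c["cy"])/.7)
E
```

```text
[[ 0.5798  0.1226  0.111 ]
 [ 0.5593 -0.0162  0.111 ]
 [ 0.5394 -0.1536  0.111 ]] [[ 0.526   0.1844  0.106 ]
 [ 0.537   0.0638  0.106 ]
 [ 0.5258 -0.0711  0.106 ]]
len 0.2790844142275428 yaw -0.14513560114078905 [ 0.9894863  -0.14462661  0.        ] [0.14462661 0.9894863  0.        ]
0.08201487329657683 lever angle 0.8611945889624032
0.08304189951142361 lever angle 0.41679027894324167
0.08363144591169513 lever angle 0.30925593406045937
[ 0.55949364 -0.01572025  0.111     ]
[0.71826944 0.10256011]
[ 0.69802172 -0.03596797]
[ 0.67777399 -0.17449605]
scene800 460.8756683500204 302.5231307529285
scene800 381.9820626020022 292.3117771812307
scene800 306.2487654493677 282.71493038069326
```

Checks agree: stem spacing 279 mm (280 expected) and lever length 82–84 mm (85 expected). The start angles are about 0.86, 0.42 and 0.31 rad. Next I'll compute the waypoints.

```bash
cat >> h.py <<'E'
yaw=-.1451; M=np.array([.5595,-.0157])
Rm=np.array([[np.cos(yaw),-np.sin(yaw)],[np.sin(yaw),np.cos(yaw)]])
def pt(y,th,side,extra=0,rho=60):  # side +1: finger behind for opening, -1: for shutting
    u=np.array([-np.sin(th),np.cos(th)]);n=np.array([np.cos(th),np.sin(th)])
    off=8+11*abs(np.cos(th))+15*abs(np.sin(th))+extra
    return M+Rm@(np.array([0,y])+rho*u+side*off*n)/1000
E
python3 - <<'E'
from h import *
for nm,y,a,b,s in(("L",140,.86,1.571,1),("R",-140,.31,1.571,1),("M",0,.42,0,-1)):
    P=[pt(y,a,s,9)]+[pt(y,t,s) for t in np.linspace(a,b,7)]
    P.append(pt(y,b,s,-5))
    print(nm);print(np.c_[np.array(P),np.vstack([[0,0],np.diff(P,axis=0)/.3])].round(4))
E
```

```text
L
[[ 0.5673  0.1914  0.      0.    ]
 [ 0.5605  0.1855 -0.0227 -0.0197]
 [ 0.5532  0.1829 -0.0242 -0.009 ]
 [ 0.5462  0.1791 -0.0235 -0.0125]
 [ 0.5395  0.1743 -0.0222 -0.0159]
 [ 0.5334  0.1685 -0.0203 -0.0193]
 [ 0.5281  0.1618 -0.0178 -0.0224]
 [ 0.5237  0.1543 -0.0147 -0.0252]
 [ 0.523   0.1493 -0.0024 -0.0165]]
R
[[ 0.561  -0.0898  0.      0.    ]
 [ 0.5521 -0.0913 -0.0296 -0.0049]
 [ 0.5405 -0.0892 -0.0387  0.0067]
 [ 0.528  -0.0897 -0.042  -0.0017]
 [ 0.515  -0.0932 -0.0431 -0.0116]
 [ 0.5026 -0.1    -0.0414 -0.0225]
 [ 0.4917 -0.11   -0.0364 -0.0333]
 [ 0.4832 -0.1228 -0.0282 -0.0428]
 [ 0.4825 -0.1278 -0.0024 -0.0165]]
M
[[ 0.5113  0.033   0.      0.    ]
 [ 0.52    0.0355  0.0289  0.0081]
 [ 0.5243  0.0383  0.0145  0.0093]
 [ 0.5289  0.0407  0.0154  0.0081]
 [ 0.5338  0.0428  0.0162  0.0068]
 [ 0.5388  0.0444  0.0168  0.0055]
 [ 0.544   0.0456  0.0174  0.0041]
 [ 0.5494  0.0464  0.0178  0.0026]
 [ 0.5543  0.0457  0.0165 -0.0024]]
```

Request:
{"op": "carry_out", "data": {
  "plan": [
    [0.121, -0.095, 0, 0, 0, 0.061],
    [0.121, -0.095, 0, 0, 0, 0],
    [0.121, -0.095, 0, 0, 0, 0],
    [0.121, -0.095, 0, 0, 0, 0],
    [0.121, -0.095, 0, 0, 0, 0],
    [0.121, -0.095, 0, 0, 0, 0],
    [0.121, -0.095, 0, 0, 0, 0],
    [0.121, -0.095, 0, 0, 0, 0],
    [0.121, -0.095, 0, 0, 0, 0],
    [0.121, -0.095, 0, 0, 0, 0],
    [0.121, -0.095, 0, 0, 0, 0],
    [0.121, -0.095, 0, 0, 0, 0]
  ],
  "jaw": 0
}}

```text
clock: 1.6
tool_pos: [0.5676, 0.191, 0.2308]
eef_rot: [0.072, 0.997, -0.0, -0.0]
force: [0.1, -0.2, 0.6]
grip_width: -0.0002
grip_force: 0.0
```

Request:
{"op": "carry_out", "data": {
  "plan": [
    [0, 0, 0, 0, 0, 0],
    [0, 0, 0, 0, 0, 0]
  ]
}}

```text
clock: 1.85
tool_pos: [0.5661, 0.1921, 0.2307]
eef_rot: [0.073, 0.997, -0.0, -0.001]
force: [0.2, 0.3, -0.2]
grip_width: 0.0002
grip_force: 0.0
```

Request:
{"op": "carry_out", "data": {
  "plan": [
    [0.004, 0, -0.12, 0, 0, 0],
    [0, 0, -0.12, 0, 0, 0],
    [0, 0, -0.12, 0, 0, 0],
    [0, 0, -0.12, 0, 0, 0],
    [0, 0, 0, 0, 0, 0]
  ]
}}

```text
clock: 2.48
tool_pos: [0.5643, 0.1927, 0.0848]
eef_rot: [0.072, 0.997, -0.001, -0.003]
force: [0.4, 0.4, 0.7]
grip_width: 0.0
grip_force: 0.0
```

Request:
{"op": "carry_out", "data": {
  "plan": [
    [-0.023, -0.02, 0, 0, 0, 0],
    [-0.024, -0.009, 0, 0, 0, 0],
    [-0.024, -0.012, 0, 0, 0, 0],
    [-0.022, -0.016, 0, 0, 0, 0],
    [-0.02, -0.019, 0, 0, 0, 0],
    [-0.018, -0.022, 0, 0, 0, 0]
  ]
}}

```text
clock: 3.22
tool_pos: [0.5318, 0.1637, 0.0897]
eef_rot: [0.072, 0.997, 0.002, 0.004]
force: [5.0, 3.0, 0.3]
grip_width: -0.0002
grip_force: 2.5
```

Request:
{"op": "carry_out", "data": {
  "plan": [
    [-0.015, -0.025, 0, 0, 0, 0],
    [-0.002, -0.01, 0, 0, 0, 0],
    [0, 0, 0, 0, 0, 0]
  ]
}}

```text
clock: 3.6
tool_pos: [0.5247, 0.1529, 0.0887]
eef_rot: [0.072, 0.997, 0.001, 0.001]
force: [1.9, 4.9, 3.4]
grip_width: 0.0003
grip_force: 2.2
```

Request:
{"op": "carry_out", "data": {
  "plan": [
    [-0.002, -0.015, 0, 0, 0, 0],
    [0, 0, 0, 0, 0, 0]
  ]
}}

```text
clock: 3.85
tool_pos: [0.5244, 0.1521, 0.0886]
eef_rot: [0.071, 0.997, 0.005, 0.001]
force: [3.2, 15.1, 5.0]
grip_width: 0.0
grip_force: 7.5
```

```bash
python3 - <<'E'
from workcell import robot
import cv2
c=robot.read_camera("scene")["frame"][150:290,180:380]
cv2.imwrite("pics/s1.png",cv2.convertScaleAbs(cv2.resize(c,None,fx=4,fy=4,interpolation=cv2.INTER_CUBIC),alpha=1.4))
print(robot.observe()["tool_pos"],robot.observe()["force"])
E
```

```text
[0.52436329 0.15202445 0.08861134] [ 2.32184638 13.94227205  4.0671423 ]
```

View pics/s1.png

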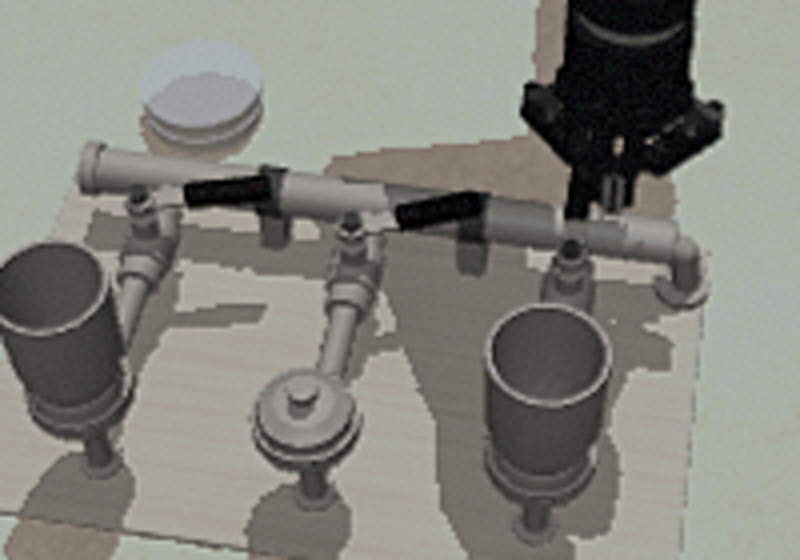

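The left lever reads at its stop: the force jumped from 5 to 15 N with under 1 mm of travel. In the crop the lever (578,200) lies in line with its pipe and the funnels and cap haven't moved. I'll back off and go to the right lever.

Request:
{"op": "carry_out", "data": {
  "plan": [
    [0.005, 0.05, 0, 0, 0, 0],
    [0, 0, 0.12, 0, 0, 0],
    [0, 0, 0.12, 0, 0, 0],
    [0, 0, 0.12, 0, 0, 0],
    [0, 0, 0.12, 0, 0, 0],
    [0.02, -0.14, 0, 0, 0, 0],
    [0.02, -0.14, 0, 0, 0, 0],
    [0.02, -0.14, 0, 0, 0, 0],
    [0.02, -0.14, 0, 0, 0, 0],
    [0.02, -0.14, 0, 0, 0, 0],
    [0.02, -0.14, 0, 0, 0, 0],
    [0, 0, 0, 0, 0, 0]
  ]
}}

```text
clock: 5.4
tool_pos: [0.5595, -0.0919, 0.2302]
eef_rot: [0.075, 0.997, -0.001, -0.002]
force: [-0.3, 0.9, -0.1]
grip_width: 0.0
grip_force: 0.0
```

Request:
{"op": "carry_out", "data": {
  "plan": [
    [0, 0, 0, 0, 0, 0]
  ]
}}

```text
clock: 5.52
tool_pos: [0.5593, -0.0888, 0.2305]
eef_rot: [0.073, 0.997, 0.0, -0.001]
force: [-0.3, 0.6, 0.3]
grip_width: -0.0005
grip_force: 0.0
```

Request:
{"op": "carry_out", "data": {
  "plan": [
    [0.01, 0, -0.12, 0, 0, 0],
    [0, 0, -0.12, 0, 0, 0],
    [0, 0, -0.12, 0, 0, 0],
    [0, 0, -0.12, 0, 0, 0],
    [0, 0, 0, 0, 0, 0]
  ]
}}

```text
clock: 6.15
tool_pos: [0.5604, -0.0871, 0.0847]
eef_rot: [0.071, 0.997, 0.001, -0.003]
force: [-0.2, 1.1, 0.2]
grip_width: -0.0001
grip_force: 0.0
```

Request:
{"op": "carry_out", "data": {
  "plan": [
    [-0.033, -0.005, 0, 0, 0, 0],
    [-0.039, 0.007, 0, 0, 0, 0],
    [-0.042, -0.002, 0, 0, 0, 0],
    [-0.043, -0.012, 0, 0, 0, 0],
    [-0.042, -0.022, 0, 0, 0, 0],
    [-0.036, -0.033, 0, 0, 0, 0]
  ]
}}

```text
clock: 6.9
tool_pos: [0.4961, -0.1092, 0.09]
eef_rot: [0.072, 0.997, 0.001, 0.005]
force: [6.3, 2.5, 1.2]
grip_width: -0.0003
grip_force: 2.9
```

Request:
{"op": "carry_out", "data": {
  "plan": [
    [-0.028, -0.043, 0, 0, 0, 0],
    [-0.002, -0.01, 0, 0, 0, 0],
    [0, 0, 0, 0, 0, 0]
  ]
}}

```text
clock: 7.28
tool_pos: [0.4845, -0.1248, 0.0886]
eef_rot: [0.072, 0.997, 0.0, 0.001]
force: [1.6, 3.4, 3.0]
grip_width: -0.0002
grip_force: 1.9
```

Request:
{"op": "carry_out", "data": {
  "plan": [
    [-0.002, -0.015, 0, 0, 0, 0],
    [0, 0, 0, 0, 0, 0]
  ]
}}

```text
clock: 7.52
tool_pos: [0.4844, -0.1252, 0.0884]
eef_rot: [0.071, 0.997, 0.005, 0.002]
force: [3.0, 15.7, 10.6]
grip_width: -0.0
grip_force: 8.4
```

Right lever at its stop too. Now the middle one, to be pushed shut.

Request:
{"op": "carry_out", "data": {
  "plan": [
    [0.005, 0.05, 0, 0, 0, 0],
    [0, 0, 0.12, 0, 0, 0],
    [0, 0, 0.12, 0, 0, 0],
    [0, 0, 0.12, 0, 0, 0],
    [0, 0, 0.12, 0, 0, 0],
    [0.02, 0.122, 0, 0, 0, 0],
    [0.02, 0.122, 0, 0, 0, 0],
    [0.02, 0.122, 0, 0, 0, 0],
    [0.02, 0.122, 0, 0, 0, 0],
    [0, 0, 0, 0, 0, 0],
    [0, 0, 0, 0, 0, 0]
  ]
}}

```text
clock: 8.9
tool_pos: [0.5082, 0.0313, 0.231]
eef_rot: [0.072, 0.997, -0.001, -0.0]
force: [-0.3, 0.9, 0.4]
grip_width: -0.0
grip_force: 0.0
```

```bash
python3 - <<'E'
from workcell import robot
import cv2
c=robot.read_camera("scene")["frame"][150:290,180:380]
cv2.imwrite("pics/s2.png",cv2.convertScaleAbs(cv2.resize(c,None,fx=4,fy=4,interpolation=cv2.INTER_CUBIC),alpha=1.4))
E
```

```text
(no output)
```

View pics/s2.png

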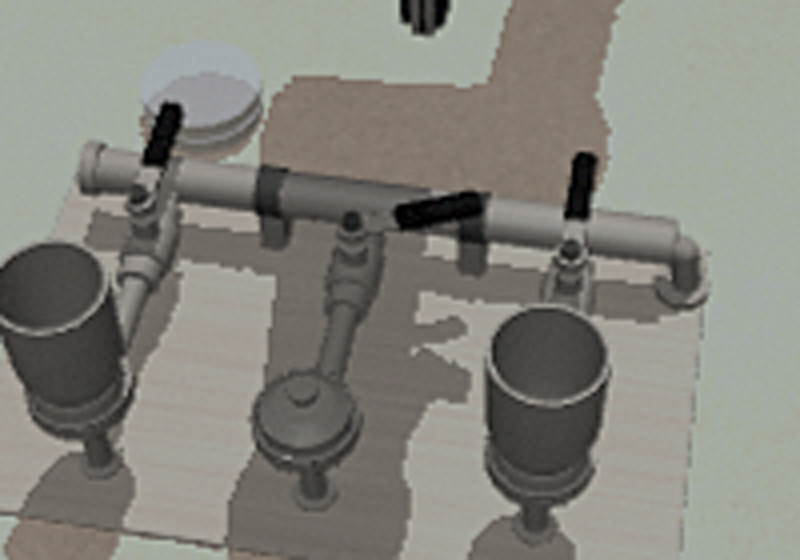

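Left and right levers (580,185), (163,130) now point straight back along their pipes, with the funnels and cap in place.

Request:
{"op": "carry_out", "data": {
  "plan": [
    [0.005, 0.006, -0.12, 0, 0, 0],
    [0, 0, -0.12, 0, 0, 0],
    [0, 0, -0.12, 0, 0, 0],
    [0, 0, -0.12, 0, 0, 0],
    [0, 0, 0, 0, 0, 0]
  ]
}}

```text
clock: 9.57
tool_pos: [0.5077, 0.0325, 0.0851]
eef_rot: [0.073, 0.997, -0.0, -0.003]
force: [-1.2, 0.8, 1.2]
grip_width: -0.0002
grip_force: 0.0
```

Request:
{"op": "carry_out", "data": {
  "plan": [
    [0.034, 0.008, 0, 0, 0, 0],
    [0.015, 0.009, 0, 0, 0, 0],
    [0.015, 0.008, 0, 0, 0, 0],
    [0.016, 0.007, 0, 0, 0, 0],
    [0.017, 0.005, 0, 0, 0, 0],
    [0.017, 0.004, 0, 0, 0, 0]
  ]
}}

```text
clock: 10.32
tool_pos: [0.544, 0.0451, 0.088]
eef_rot: [0.073, 0.997, -0.001, -0.001]
force: [-4.6, -3.0, -0.5]
grip_width: 0.0
grip_force: 2.2
```

Request:
{"op": "carry_out", "data": {
  "plan": [
    [0.018, 0.003, 0, 0, 0, 0],
    [0.01, -0.001, 0, 0, 0, 0],
    [0, 0, 0, 0, 0, 0]
  ]
}}

```text
clock: 10.7
tool_pos: [0.5478, 0.0461, 0.0875]
eef_rot: [0.073, 0.997, -0.001, -0.005]
force: [-14.4, -2.7, 8.3]
grip_width: 0.0
grip_force: 7.4
```

Request:
{"op": "carry_out", "data": {
  "plan": [
    [0.015, -0.002, 0, 0, 0, 0],
    [0, 0, 0, 0, 0, 0]
  ]
}}

```text
clock: 10.95
tool_pos: [0.5481, 0.0461, 0.0871]
eef_rot: [0.072, 0.997, -0.001, -0.009]
force: [-25.5, -0.8, 18.0]
grip_width: -0.0001
grip_force: 12.7
```

At its stop. Backing off along -x, then up and away to the front left.

Request:
{"op": "carry_out", "data": {
  "plan": [
    [-0.07, 0, 0, 0, 0, 0],
    [0, 0, 0.12, 0, 0, 0],
    [0, 0, 0.12, 0, 0, 0],
    [0, 0, 0.12, 0, 0, 0],
    [0, 0, 0.12, 0, 0, 0],
    [-0.1, 0.12, 0, 0, 0, 0],
    [-0.1, 0.12, 0, 0, 0, 0],
    [-0.1, 0.12, 0, 0, 0, 0],
    [-0.1, 0.12, 0, 0, 0, 0],
    [-0.1, 0.12, 0, 0, 0, 0],
    [0, 0, 0, 0, 0, 0],
    [0, 0, 0, 0, 0, 0]
  ]
}}

```text
clock: 12.45
tool_pos: [0.3876, 0.2262, 0.2325]
eef_rot: [0.072, 0.997, 0.001, 0.001]
force: [0.2, 0.0, -0.3]
grip_width: 0.0001
grip_force: 0.0
```

```bash
python3 - <<'E'
from workcell import robot
import cv2
c=robot.read_camera("top")["frame"][145:285,205:395]
cv2.imwrite("pics/t3.png",cv2.convertScaleAbs(cv2.resize(c,None,fx=4,fy=4,interpolation=cv2.INTER_CUBIC),alpha=1.4))
E
```

```text
(no output)
```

View pics/t3.png

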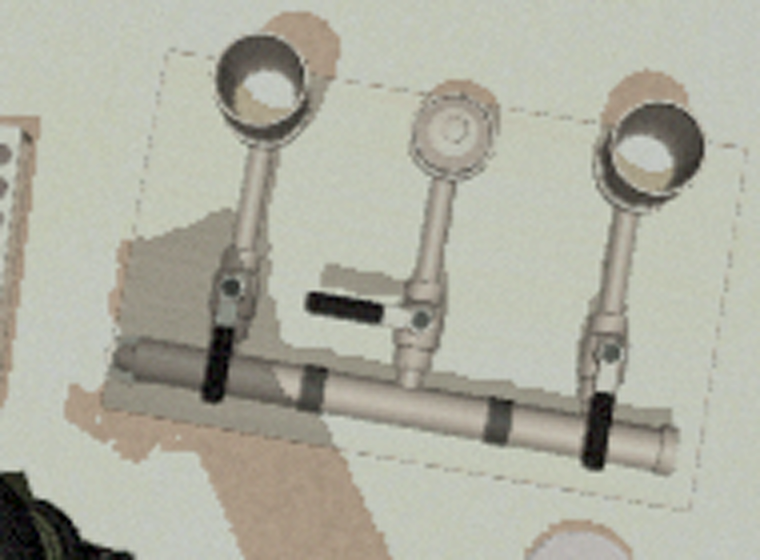

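Left and right levers (213,365), (598,432) look in line with their pipes and the middle one (345,305) crosswise. I'll check the angles numerically from the black grips.

```bash
python3 - <<'E'
from h import *
from workcell import robot
import cv2
F=[robot.read_camera("top") for _ in range(3)]
c=F[0];g=np.mean([f["frame"].max(2) for f in F],0)
for nm,(x0,x1,y0,y1),y in(("L",(250,266,226,248),140),("M",(279,302,214,228),0),("R",(345,362,240,265),-140)):
    s=g[y0:y1,x0:x1];w=np.clip(55-s,0,30);yy,xx=np.mgrid[y0:y1,x0:x1]
    mx,my=(w*xx).sum()/w.sum(),(w*yy).sum()/w.sum()
    C=np.cov(np.c_[xx.ravel(),yy.ravel()].T,aweights=w.ravel());v=np.linalg.eigh(C)[1][:,1]
    P=back(c,[(mx-8*v[0],my-8*v[1]),(mx,my),(mx+8*v[0],my+8*v[1])],.106)
    a=P[2]-P[0];l=Rm.T@a[:2];r=Rm.T@(P[1][:2]-M)-[0,y/1000]
    print(nm,s.min(),w.sum(),"axis deg",np.degrees(np.arctan2(-l[0],l[1]))%180,"centre",r.round(4),"deg",np.degrees(np.arctan2(-r[0],r[1])))
E
```

```text
L 8.0 2828.0 axis deg 89.91819164073378 centre [-0.0575 -0.0006] deg 90.60908331981507
M 12.666666666666666 2371.0 axis deg 179.89999964830164 centre [-0.0005  0.0561] deg 0.5207024264601182
R 14.0 2816.0 axis deg 91.07749124259163 centre [-0.0566  0.0004] deg 89.61178686926009
```

All three are within about 1° of their stops, so I'm handing in.

```bash
python3 -c "
from workcell import robot
print(robot.job_done())"
```

```text
the job is handed in; nothing more can be done
None
```

The job is handed in: the left and right levers (funnel places) are fully open and the middle one (cap place) is fully shut, each within about 1° by camera, and the funnels and cap are still standing on their heads.

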